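# Fit the julienne insert into the box slicer

## Task

Fit the julienne insert (the white plate with the orange tab and the row of upright teeth) into the empty bay of the box slicer: tilt it, tuck its narrow end (the toothed end, away from the tab) fully home under the grey lip nearest the robot, then swing it down flush with the deck and press until the red catch snaps over its other end. Feel your way and never force it, the plate cracks; leave the two other inserts where they lie, and let go.

Things in the scene. Friction and masses are not known exactly. Their poses are not given: they have to be found in the camera images.
- slicer: Box slicer, held fast: clear box under a white deck 284 x 126 mm, deck top 82 mm above the table. Origin: centre of its underside; x along its length from the grey lip (end nearer the robot) to the red catch, z up. The empty bay in the deck runs from x = -62 mm (end stop under the lip) to +60 mm, 87 mm wide (sides chamfered); ledges at z = 76 mm. Lip top: z = 93 mm. A seated insert is flush
- slot (a point): Foot of the end stop, middle of the slot under the grey lip: slicer frame x = -62, y = 0, z = 76 mm; same axes. From here the slot floor runs 16 mm along +x. Lip underside: 8 mm above the floor for the first 5 mm, then flaring up at 25 degrees to 13.6 mm above it at the mouth (17 mm along +x). Tilted over about 18 degrees an insert jams on the lip short of the stop; tilt less to push it home
- catch (a joint): Red spring catch, 34 mm wide, at the bay's far end; slides along the slicer's x, in m: 0 = closed, out over the bay; up to 0.009 = pushed back. Spring 2 N closed, 5 N at 7 mm. Its front slopes at 65 degrees, top at z = 101 mm: an insert pressed down (some 6 to 15 N on the tab) pushes it back, and it snaps out over the insert once that is flat. Underside 1.5 mm above a seated insert
- catch_tip (a point): Lower front tip of the red catch, on the slicer's centre line; closed it stands at x = 54.7 mm, z = 85 mm in the slicer's frame. Cheeks beside the catch, 93 mm high, begin at x = 58 mm
- julienne_tab (a point): Centre of the orange tab of the julienne insert, a loose white plate 120 x 84 x 6 mm, 0.14 kg with upright steel teeth. x: from its narrow end (tongue 78 mm wide, 12 mm long) to its wide end; z: out of the plate, tab up. Tab 12 mm thick in x, 50 mm in y, top 24 mm above the plate. This point: 18 mm above the underside, 78 mm from the narrow end, 42 mm from the wide end. Seated, x is the slicer's x
- slice_tab (a point): Centre of the tab of the slicing insert: same shape and axes, blue tab, plain blade; not wanted, to be left lying
- grate_tab (a point): Centre of the tab of the grating insert: same shape and axes, black tab, rows of steel bumps; not wanted, to be left lying

How it is judged:
By the outcome, as a careful person would: the job done as asked, in the order asked, and still so for the second after the job is handed in, with the robot touching nothing.
It also fails if it takes over 45 s, if anything falls off the work surface, if the arm or the gripper's body presses on something with over 40 N, if the wrist force passes 120 N, or if a joint passes its speed limit or range.

## Robot

A 7-joint arm with a two-finger parallel gripper is mounted at the origin on a cart in front of the work surface, level with it; the furniture and walls round the work are solid. World frame = base frame: x ahead of the robot, y to its left, z up, the work surface at z = 0. Lengths are in m, angles in rad, forces in N, time in s.
With the tool pointing down it reaches from about 0.4 to 0.85 m from the base axis. Payload 4.5 kg.
Tool frame: the origin (TCP) lies midway between the tips of the shut fingers; the grasp point (between the pads) lies behind it (r.grip_point_offset is the z of the grasp point in the tool frame, in m); z points along the fingers, y is the line along which they close (so a half turn about z gives the same grasp; the last joint's range is limited). The gripper opens to 88 mm and grips with 3 to 60 N. Pads are 18 mm wide; open, the fingers measure 123 mm over their backs; the gripper's body (75 mm by 187 mm) begins 45 mm behind the grasp point.
Start: joints at [1.218, 0.689, -0.195, 1.565, 0.157, 0.902, -0.215], TCP at [0.236, -0.579, 0.239] pointing down, gripper open.
Joint ranges: [-3.01, 3.01], [-0.46, 2.08], [-1.47, 1.51], [0.13, 2.56], [-1, 4.14], [0.04, 2.09], [-2.66, 2.66]. Speed limits (rad/s): [2.57, 2.57, 3.14, 3.14, 3.14, 3.14, 3.14].

## Interface

Orientations are given as a unit quaternion [x, y, z, w].
In Python, from plant import r, optics, workorder gives the robot as it stands.
- The arm moves only by the shell command python3 -m creep 'ROWS' [FORCE]. ROWS is JSON, a list of rows, each an object of numbers: "grip": the gripper command: -1 is shut, 1 is fully open, values between are in proportion; "tx", "ty", "tz": the shift along the tool's x, y, z in cm; "spin": the turn about the tool's z in degrees. In form: [{"grip": .., "tx": .., "ty": .., "tz": .., "spin": ..}, ...]. A call has 1 to 8 rows; each row shifts and turns the commanded pose from where the row before left it, along the tool's axes as they then stand; what a row does not reach is not made up. A row lasts 1/12 s, in which the tool goes at most 41.7 mm and 7.16 degrees, less where a joint would pass 70% of its speed; a pose out of reach is approached as far as the arm can. A call with a gripper value outside its range is refused whole. The fingers move at their own pace and stop on an object; FORCE is the grip in N (left out, the last holds). Time passes only in rows, so rows that do not move let the fingers close. It gives the time, the measured TCP pose, the force, the opening and the grip force at its end, in the units of the state.
- r.get_state(): the state, without advancing time (a new reading comes with each control period).
- optics.snapshot(name): name is "scene" or "side" or "wrist"; returns (picture, depth): 420x560x3 uint8, red, green, blue; 420x560 float32, m along the optical axis (not along the pixel's ray), 0 where there is no reading.
- optics.get_calibration(name): a dict with "fx", "fy", "cx", "cy" (pixels), "extrinsics" (4x4, takes a point from world to camera coordinates). Camera axes: x right, y down, z forward; pixel columns grow to the right and rows downward; lengths in m; the calibration is good to about 2 mm. A picture is of the moment at which its call begins: read the wrist's pose just before it. get_calibration takes no time and is no camera call; for the wrist camera it gives the pose at the moment of the call.
- workorder.finish_job(): hands the job in; it is judged then, once.
The state is a dict: "clock": time; "q": joint angles; "qd": joint speeds; "joint_torque": joint torques, N m; "tool_pos": TCP position; "eef_rot": TCP orientation; "contact_force": force on the tool from outside, world axes, zero at the start; "moment": the same for the moment, N m; "opening": opening from 0.0 (shut) to 1.0 (fully open); "finger_force": force on a finger pad.
Only numpy, scipy, OpenCV 4.12 (cv2) and the standard library are available. Lean on these libraries where they do the work, as an engineer would, in place of code of your own. Each camera call takes 0.05 s, during which the arm holds its last target. There are 200 camera calls.

## Working session

There is one attempt and no reset: what is moved stays moved. The work goes in short steps, Python scripts to look and compute and a shell command to move; the robot and the scene stay as the last step left them, time stands still between calls to the robot, and variables do not carry over. Pictures are saved under pics/ and viewed, at most 11 in all, crops included, and the job is handed in when it is done.

```bash
ls; mkdir -p pics; cat > h.py <<'E'
import numpy as np, cv2
from plant import r, optics, workorder
from scipy.spatial.transform import Rotation as R
def snap(n,f,crop=None,s=1):
    c=optics.get_calibration(n); im,d=optics.snapshot(n)
    np.savez('pics/'+f+'.npz',im=im,d=d,E=c['extrinsics'],K=[c[k] for k in('fx','fy','cx','cy')])
    o=im[...,::-1]
    if crop: u0,v0,u1,v1=crop; o=o[v0:v1,u0:u1]
    cv2.imwrite('pics/'+f+'.png',cv2.resize(o,None,fx=s,fy=s,interpolation=cv2.INTER_CUBIC)); 
def load(f): z=np.load('pics/'+f+'.npz'); return z['im'],z['d'],np.array(z['E']),z['K']
def cloud(f):
    im,d,E,(fx,fy,cx,cy)=load(f); v,u=np.indices(d.shape)
    P=np.stack([(u-cx)/fx*d,(v-cy)/fy*d,d],-1); return im,d,(P-E[:3,3])@E[:3,:3]
def atz(f,u,v,z):
    im,d,E,(fx,fy,cx,cy)=load(f); ray=np.array([(u-cx)/fx,(v-cy)/fy,1])@E[:3,:3]; o=-E[:3,:3].T@E[:3,3]
    return o+ray*(z-o[2])/ray[2]
E
python3 - <<'E'
from h import *
snap('scene','s0'); snap('side','d0'); snap('wrist','w0')
a=[cv2.imread(f'pics/{k}0.png') for k in 'sd']
s=r.get_state(); print(s['clock'],s['tool_pos'],s['eef_rot'],r.grip_point_offset)
for k in('scene','side'):
    E=optics.get_calibration(k)['extrinsics'];E=np.array(E);print(k,-E[:3,:3].T@E[:3,3],E[2,:3])
E
```

```text
pics
0.15 [ 0.23556485 -0.57841619  0.23810869] [ 9.81349557e-01  1.92230556e-01 -1.76728171e-04 -6.55533864e-04] -0.0187
scene [ 0.05596904 -0.1534037   0.69346128] [ 0.56528475  0.38591035 -0.72905854]
side [ 0.56044865 -0.52467128  0.60153801] [-0.0447113   0.79170444 -0.60926593]
```

View pics/s0.png

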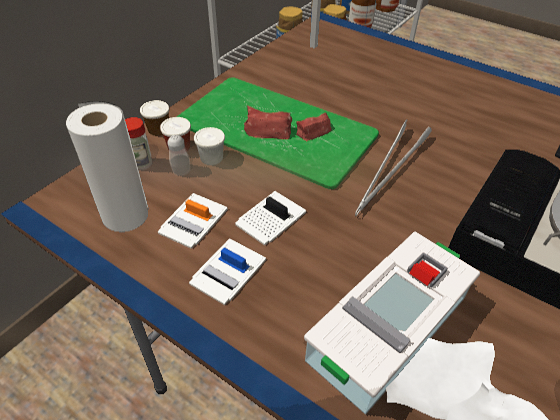

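View pics/d0.png

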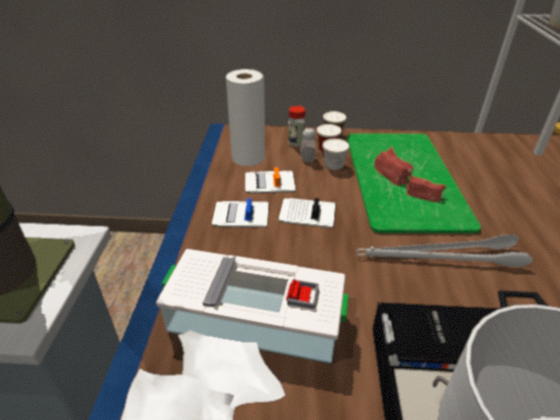

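The scene view shows the julienne insert (orange tab at (197,209), narrow toothed end toward lower left), with the slice insert at (228,270), the grate insert at (270,217) and the paper roll at (110,170). The slicer's lip is at (376,325) and its red catch at (427,270). The side view shows the orange tab at (277,177), the lip at (220,281) and the catch at (302,292).

```bash
python3 - <<'E'
from h import *
for f,tabbox,slb in(('s0',(155,185,232,250),(300,225,485,415)),('d0',(240,160,300,198),(150,245,355,360))):
    im,d,P=cloud(f); hsv=cv2.cvtColor(im,cv2.COLOR_RGB2HSV); H,S,V=[hsv[...,i].astype(int) for i in range(3)]
    def box(b): m=np.zeros(d.shape,bool); m[b[1]:b[3],b[0]:b[2]]=1; return m&(d>0)
    m=box(tabbox); o=m&(H>5)&(H<22)&(S>200)&(V>150)
    z=P[...,2]; print(f,'orange n',o.sum(),'zmax',np.percentile(z[o],[5,50,95]))
    t=o&(z>.024); (c,sz,a)=cv2.minAreaRect(np.float32(P[t][:,:2]*1000)); print(' tabtop',c,sz,a,P[t].mean(0))
    w=m&(S<60)&(V>120)&(z<.02)&(z>0); rc=cv2.minAreaRect(np.float32(P[w][:,:2]*1000)); print(' plate',rc,np.median(z[w]),cv2.boxPoints(rc).round().tolist())
    teeth=m&(S<60)&(V<=120)&(z>.01); print(' teeth',teeth.sum(), P[teeth].mean(0), np.percentile(z[teeth],[50,98]))
    s=box(slb); red=s&((H<6)|(H>174))&(S>180)&(V>120); print(' red',red.sum(),P[red].mean(0),z[red].max())
    top=s&(S<40)&(V>180)&(abs(z-.082)<.006); rc=cv2.minAreaRect(np.float32(P[top][:,:2]*1000)); print(' deck',rc,np.median(z[top]))
    lip=s&(S<60)&(V>70)&(V<175)&(abs(z-.093)<.004); rc=cv2.minAreaRect(np.float32(P[lip][:,:2]*1000)); print(' lip',lip.sum(),rc,np.median(z[lip]))
    al=box((0,60,560,300)) if f=='s0' else box((225,60,270,170))
    roll=(box((65,110,150,232)) if f=='s0' else box((228,75,266,165)))&(z>.05)&(S<40); print(' roll',np.percentile(P[roll],[3,97],axis=0).round(3).tolist())
E
```

```text
s0 orange n 255 zmax [0.00675895 0.02087718 0.0315558 ]
 tabtop (504.77618408203125, 353.072021484375) (8.96235466003418, 47.04362106323242) 9.074254989624023 [0.50388437 0.35320495 0.02926827]
 plate ((492.8555603027344, 323.1886901855469), (124.52522277832031, 153.48849487304688), 7.590476036071777) 0.006796886507104265 [[421.0, 391.0], [441.0, 239.0], [565.0, 255.0], [544.0, 407.0]]
 teeth 21 [0.45652712 0.34622047 0.0117342 ] [0.01179147 0.01338439]
 red 392 [ 0.56251085 -0.07877821  0.09274665] 0.10407735742911227
 deck ((495.9188232421875, -68.18583679199219), (126.10070037841797, 284.99237060546875), 81.21107482910156) 0.08253271734297331
 lip 808 ((565.987060546875, -77.50350189208984), (103.07255554199219, 281.9243469238281), 81.87212371826172) 0.09078305293667856
 roll [[0.377, 0.424, 0.058], [0.461, 0.505, 0.23]]
d0 orange n 56 zmax [0.00729804 0.02857595 0.03112584]
 tabtop (507.5299377441406, 354.64764404296875) (10.096677780151367, 48.349937438964844) 3.345122814178467 [0.5083327  0.35319179 0.02906921]
 plate ((482.9895324707031, 373.46466064453125), (137.0539093017578, 132.0938262939453), 7.231236457824707) 0.0061121055065602396 [[407.0, 430.0], [423.0, 299.0], [559.0, 317.0], [543.0, 448.0]]
 teeth 39 [0.44740392 0.40726634 0.01349512] [0.01304453 0.01983886]
 red 287 [ 0.57096363 -0.07836333  0.09153887] 0.10257840322387668
 deck ((496.4945068359375, -67.17366027832031), (127.29755401611328, 284.3314514160156), 80.98729705810547) 0.082041730953148
 lip 446 ((515.0465698242188, -70.87489318847656), (103.32801055908203, 169.3279266357422), 80.61919403076172) 0.09134872286452655
 roll [[0.386, 0.423, 0.058], [0.468, 0.469, 0.229]]
```

```bash
python3 - <<'E'
from h import *
a=cv2.imread('pics/s0.png')
b=cv2.resize(a[185:250,150:240],None,fx=8,fy=8,interpolation=cv2.INTER_CUBIC)[:520,:720]
cv2.imwrite('pics/c1.png',b)
E
```

```text
(no output)
```

View pics/c1.png

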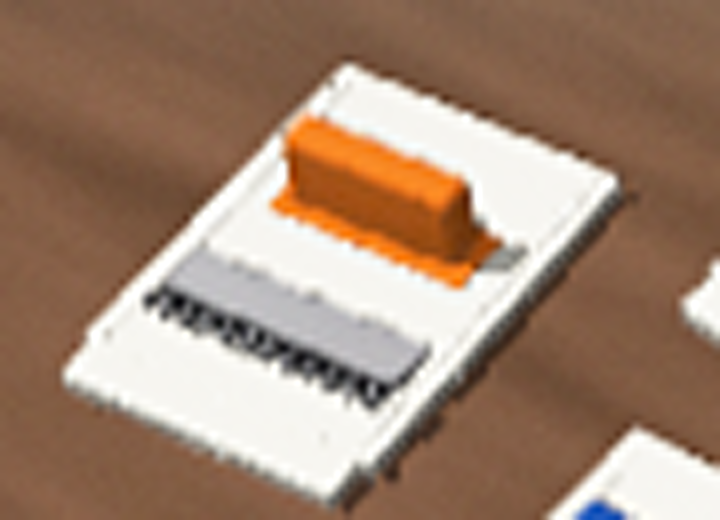

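The crop gives plate corners in scene pixels: wide end (193.1,192.9) and (227.5,207.2), tongue (158.1,232.2) and (191.9,247.5). The teeth lie between the tab and the narrow end. Next I check clearance to the roll and look for a free spot.

```bash
python3 - <<'E'
from h import *
c=np.array([atz('s0',u,v,.006) for u,v in((193.1,192.9),(227.5,207.2),(158.1,232.2),(191.9,247.5))]); print(c.round(4))
w=(c[0]+c[1])/2;n=(c[2]+c[3])/2; dx=w-n; print('len',np.linalg.norm(dx),'yaw',np.degrees(np.arctan2(dx[1],dx[0])), 'tab', n+dx*.65)
# height map max over both views
ims=[cloud(f)[2].reshape(-1,3) for f in('s0','d0')]; P=np.vstack(ims)
xs=np.arange(.30,.80,.03); ys=np.arange(.52,-.20,-.03)
print('      '+' '.join(f'{x:4.2f}' for x in xs))
for y in ys:
    row=[]
    for x in xs:
        q=P[(abs(P[:,0]-x)<.015)&(abs(P[:,1]-y)<.015)]; row.append('%4d'%(np.percentile(q[:,2],99)*1000) if len(q) else '   .')
    print('%5.2f '%y,' '.join(row))
E
```

```text
[[0.5433 0.4009 0.006 ]
 [0.5533 0.3177 0.006 ]
 [0.4239 0.3807 0.006 ]
 [0.4337 0.3034 0.006 ]]
len 0.12075776936830926 yaw 8.227364140870801 tab [0.50648879 0.35325232 0.006     ]
      0.30 0.33 0.36 0.39 0.42 0.45 0.48 0.51 0.54 0.57 0.60 0.63 0.66 0.69 0.72 0.75 0.78
 0.52     3    2    2  229  231  230    1    2   65   84   63   63   63   44   14   16   15
 0.49     3    2    2  230  230  231  228    2    3   90   90   63   62    3   14   15   16
 0.46     3    2    3  230  230  230  228    2    3   89   89   62   63   63   15   16   56
 0.43     3    3    3  229  230  230    2    3    3    3    3   62   62   62   15   42   57
 0.40     3    3    3    3    3    8    8    8    9    3    3    3    3    3   15   22   56
 0.37     3    2    2    3    7   12   10   32    9    3    3    3    3    3   15   15   49
 0.34     3    2    3    2    7   12   10   32    8    3    3    3    3    3   15   15   17
 0.31     3    3    3    3    7   11   10    8    8    3    3    3    3    3   15   15   15
 0.28     3    3    2    3    2    3    2    3    9    9    9    8    6    3   14   15   15
[... 680 characters left out ...]
3    3    3    3    3    3    3    3    3    3    3    3
 0.01     3    3   84   84   84   84   84   82    3    3    3    3    3    3    3    3    3
-0.02     3    3   84   84   88   93   84   84   84   84   85   84   81    2    2    3    4
-0.05     3   77   84   85   90   93   10   60   88   99   94   84    2    2    3    3    3
-0.08     2    5   84   84   90   93   19   18   97  102   94   84   81   92   93   92   91
-0.11     2    2   84   84   89   92   84   84   92   94   94   84   78   94  100  100  100
-0.14     2    2    2   18   14   81   83   83   84   84   84   84    3   90  100  100  101
-0.17     3    2    2   15   12   12   15   22   22    3    3    3    3   94   99  100  101
```

```bash
python3 -m creep '[{"grip":1,"spin":-7},{"grip":1,"spin":-7},{"grip":1,"spin":-7},{"grip":1,"spin":-7},{"grip":1,"spin":-7},{"grip":1,"spin":-7},{"grip":1,"spin":-7},{"grip":1,"spin":-7}]' 30
python3 -m creep '[{"grip":1,"spin":-7},{"grip":1,"spin":-7},{"grip":1,"spin":-6},{"grip":1,"tx":3.7,"ty":1.6},{"grip":1,"tx":3.7,"ty":1.6},{"grip":1,"tx":3.7,"ty":1.6},{"grip":1,"tx":3.7,"ty":1.6},{"grip":1,"tx":3.7,"ty":1.6}]'
python3 -m creep '[{"grip":1,"tx":3.7,"ty":1.6},{"grip":1,"tx":3.7,"ty":1.6},{"grip":1,"tx":3.7,"ty":1.6},{"grip":1,"tx":3.7,"ty":1.6},{"grip":1,"tx":3.7,"ty":1.6},{"grip":1,"tx":3.7,"ty":1.6},{"grip":1,"tx":3.7,"ty":1.6},{"grip":1}]'
cat >> h.py <<'E'
def rel(p,yaw=None):
    "tool-frame cm and spin needed to bring TCP to world p (xy[z]); measured pose"
    s=r.get_state(); M=R.from_quat(s['eef_rot']).as_matrix(); d=np.array(p)-s['tool_pos']
    ty=np.degrees(np.arctan2(M[1,0],M[0,0])); print('clk %.2f pos %s yaw %.2f tilt %.2f F %s open %.3f ff %s'%(s['clock'],np.round(s['tool_pos'],4),ty,np.degrees(np.arccos(-M[2,2])),np.round(s['contact_force'],1),s['opening'],np.round(s['finger_force'],1)), 'q',np.round(s['q'],2))
    print('tool cm',np.round(M.T@d*100,2),'spin',None if yaw is None else round((ty-yaw+180)%360-180,2))
E
python3 -c "
from h import *
rel((.507,.353,.1),98.2)
c=optics.get_calibration('wrist');E=np.array(c['extrinsics']);print(-E[:3,:3].T@E[:3,3],E[2,:3])"
```

```text
clk 0.15 pos [ 0.2356 -0.5784  0.2381] yaw 22.17 tilt 0.08 F [ 1.1  0.3 -0.4] open 1.005 ff 0.0 q [ 1.22  0.69 -0.19  1.57  0.16  0.9  -0.22]
tool cm [ 60.28 -76.    13.91] spin -76.03
[ 0.29960325 -0.55246622  0.38445967] [-0.24864052 -0.0993965  -0.96348234]$[0]: bad value
$[0]: bad value
$[0]: bad value
```

```bash
python3 -m creep '[{"grip":1,"tx":0,"ty":0,"tz":0,"spin":-7},{"grip":1,"tx":0,"ty":0,"tz":0,"spin":-7}]' 30; python3 -m creep '[{"grip":1.0,"tx":0.0,"ty":0.0,"tz":0.0,"spin":-7.0}]' 30; python3 -m creep --help
```

```text
clock: 0.32
tool_pos: [0.2357, -0.5785, 0.2384]
eef_rot: [0.95, 0.313, -0.0, -0.0]
contact_force: [-1.4, 0.0, -0.5]
opening: 1.001
finger_force: 0.0
clock: 0.4
tool_pos: [0.2357, -0.5786, 0.2384]
eef_rot: [0.929, 0.371, -0.0, -0.0]
contact_force: [0.1, 1.1, -0.4]
opening: 0.999
finger_force: 0.0invalid input: not JSON, or not a number
```

```bash
python3 -m creep '[{"grip":1,"tx":0,"ty":0,"tz":0,"spin":-7},{"grip":1,"tx":0,"ty":0,"tz":0,"spin":-7},{"grip":1,"tx":0,"ty":0,"tz":0,"spin":-7},{"grip":1,"tx":0,"ty":0,"tz":0,"spin":-7},{"grip":1,"tx":0,"ty":0,"tz":0,"spin":-7},{"grip":1,"tx":0,"ty":0,"tz":0,"spin":-7},{"grip":1,"tx":0,"ty":0,"tz":0,"spin":-7},{"grip":1,"tx":0,"ty":0,"tz":0,"spin":-6}]' >/dev/null
python3 -m creep '[{"grip":1,"tx":3.7,"ty":1.6,"tz":0,"spin":0},{"grip":1,"tx":3.7,"ty":1.6,"tz":0,"spin":0},{"grip":1,"tx":3.7,"ty":1.6,"tz":0,"spin":0},{"grip":1,"tx":3.7,"ty":1.6,"tz":0,"spin":0},{"grip":1,"tx":3.7,"ty":1.6,"tz":0,"spin":0},{"grip":1,"tx":3.7,"ty":1.6,"tz":0,"spin":0},{"grip":1,"tx":3.7,"ty":1.6,"tz":0,"spin":0},{"grip":1,"tx":3.7,"ty":1.6,"tz":0,"spin":0}]'
python3 -m creep '[{"grip":1,"tx":3.7,"ty":1.6,"tz":0,"spin":0},{"grip":1,"tx":3.7,"ty":1.6,"tz":0,"spin":0},{"grip":1,"tx":3.7,"ty":1.6,"tz":0,"spin":0},{"grip":1,"tx":3.7,"ty":1.6,"tz":0,"spin":0},{"grip":1,"tx":3.7,"ty":1.6,"tz":0,"spin":0},{"grip":1,"tx":3.7,"ty":1.6,"tz":0,"spin":0},{"grip":1,"tx":3.7,"ty":1.6,"tz":0,"spin":0},{"grip":1,"tx":3.7,"ty":1.6,"tz":0,"spin":0}]'
python3 -c "
from h import *
rel((.507,.353,.1),98.2)
c=optics.get_calibration('wrist');E=np.array(c['extrinsics']);print(-E[:3,:3].T@E[:3,3],E[2,:3])"
```

```text
clock: 1.73
tool_pos: [0.3204, -0.2659, 0.2387]
eef_rot: [0.655, 0.755, 0.0, 0.0]
contact_force: [2.5, -0.9, 0.3]
opening: 1.0
finger_force: 0.0
clock: 2.4
tool_pos: [0.4052, 0.0454, 0.2387]
eef_rot: [0.655, 0.756, -0.0, 0.0]
contact_force: [0.9, -1.2, 0.5]
opening: 1.002
finger_force: 0.0
clk 2.40 pos [0.4052 0.0454 0.2387] yaw 98.16 tilt 0.02 F [ 0.9 -1.2  0.5] open 1.002 ff 0.0 q [ 0.14  0.45 -0.53  2.17  0.4   0.61 -0.54]
tool cm [29.   14.45 13.86] spin -0.04
[0.39574006 0.11369449 0.38505291] [ 0.03799751 -0.26496872 -0.96350805]
```

```bash
python3 -m creep '[{"grip":1,"tx":3.45,"ty":1.8,"tz":0,"spin":0},{"grip":1,"tx":3.45,"ty":1.8,"tz":0,"spin":0},{"grip":1,"tx":3.45,"ty":1.8,"tz":0,"spin":0},{"grip":1,"tx":3.45,"ty":1.8,"tz":0,"spin":0},{"grip":1,"tx":3.45,"ty":1.8,"tz":0,"spin":0},{"grip":1,"tx":3.45,"ty":1.8,"tz":0,"spin":0},{"grip":1,"tx":3.45,"ty":1.8,"tz":0,"spin":0},{"grip":1,"tx":3.45,"ty":1.8,"tz":0,"spin":0}]' >/dev/null
python3 -m creep '[{"grip":1,"tx":0,"ty":0,"tz":3,"spin":0},{"grip":1,"tx":0,"ty":0,"tz":3,"spin":0},{"grip":1,"tx":0,"ty":0,"tz":0,"spin":0}]' >/dev/null
cat >> h.py <<'E'
def tab(f,zmin):
    im,d,P=cloud(f); hsv=cv2.cvtColor(im,cv2.COLOR_RGB2HSV); H,S,V=[hsv[...,i].astype(int) for i in range(3)]
    o=(d>0)&(H>5)&(H<22)&(S>200)&(V>150)&(d<1); t=o&(P[...,2]>zmin)
    rc=cv2.minAreaRect(np.float32(P[t][:,:2]*1000)); print('tab',f,t.sum(),rc,'z',np.percentile(P[o][:,2],[5,50,95]).round(4))
E
python3 -c "
from h import *
snap('wrist','w1'); tab('w1',.027)
rel((.509,.339,.01),98.2)"
```

```text
tab w1 906 ((506.7615051269531, 356.8724365234375), (11.568714141845703, 48.96980285644531), 7.415271282196045) z [0.0069 0.0294 0.0311]
clk 3.37 pos [0.5067 0.3353 0.1759] yaw 98.20 tilt 0.43 F [ 0.1 -0.   1. ] open 1.003 ff 0.0 q [-0.41  0.77 -0.45  1.67  0.43  0.81 -0.91]
tool cm [ 0.4   0.38 16.58] spin -0.0
```

View pics/w1.png

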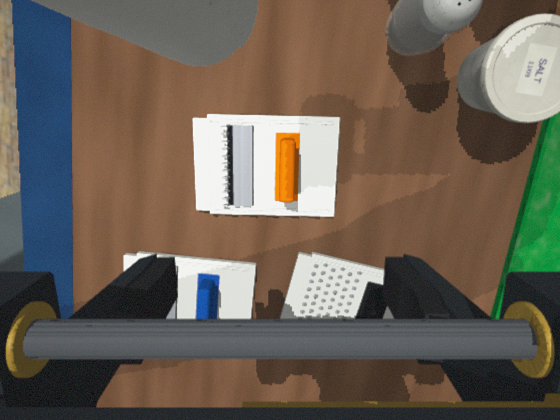

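The wrist view shows the tab at (287,167), the teeth at (222–253,165) and the roll at top left (200,30), which is clear of the fingers.

```bash
python3 -m creep '[{"grip":0,"tx":0.2,"ty":0.2,"tz":3.5,"spin":0},{"grip":0,"tx":0,"ty":0,"tz":3.5,"spin":0},{"grip":0,"tx":0,"ty":0,"tz":3.5,"spin":0},{"grip":0,"tx":0,"ty":0,"tz":2.5,"spin":0},{"grip":0,"tx":0,"ty":0,"tz":0,"spin":0}]' >/dev/null
python3 -c "
from h import *
rel((.508,.341,.016),98.2)"
```

```text
clk 3.78 pos [0.5086 0.3371 0.0457] yaw 98.13 tilt 0.39 F [ 0.  -0.6 -0.2] open 0.645 ff 0.0 q [-0.47  0.96 -0.35  1.72  0.54  0.57 -1.01]
tool cm [0.41 0.01 2.97] spin -0.07
```

```bash
python3 -m creep '[{"grip":0,"tx":0.2,"ty":0,"tz":1.5,"spin":0},{"grip":0,"tx":0.2,"ty":0,"tz":1.4,"spin":0},{"grip":0,"tx":0,"ty":0,"tz":0,"spin":0},{"grip":0,"tx":0,"ty":0,"tz":0,"spin":0}]'
python3 -m creep '[{"grip":-1,"tx":0,"ty":0,"tz":0,"spin":0},{"grip":-1,"tx":0,"ty":0,"tz":0,"spin":0},{"grip":-1,"tx":0,"ty":0,"tz":0,"spin":0},{"grip":-1,"tx":0,"ty":0,"tz":0,"spin":0},{"grip":-1,"tx":0,"ty":0,"tz":0,"spin":0},{"grip":-1,"tx":0,"ty":0,"tz":0,"spin":0},{"grip":-1,"tx":0,"ty":0,"tz":0,"spin":0}]' 20
```

```text
clock: 4.12
tool_pos: [0.5098, 0.3438, 0.0202]
eef_rot: [0.655, 0.756, 0.0, 0.0]
contact_force: [0.5, 0.1, -0.0]
opening: 0.502
finger_force: 0.0
clock: 4.7
tool_pos: [0.5096, 0.3435, 0.0201]
eef_rot: [0.655, 0.756, 0.0, 0.0]
contact_force: [0.3, -0.9, 3.3]
opening: 0.139
finger_force: 20.0
```

```bash
python3 -m creep '[{"grip":-1,"tx":0,"ty":0,"tz":-2,"spin":0},{"grip":-1,"tx":0,"ty":0,"tz":-3,"spin":0},{"grip":-1,"tx":-1,"ty":0,"tz":-2,"spin":0},{"grip":-1,"tx":-3.5,"ty":-0.2,"tz":0,"spin":0},{"grip":-1,"tx":-3.5,"ty":-0.2,"tz":0,"spin":0},{"grip":-1,"tx":-3.5,"ty":-0.2,"tz":0,"spin":0},{"grip":-1,"tx":-3.5,"ty":-0.2,"tz":0,"spin":0},{"grip":-1,"tx":-3.5,"ty":-0.2,"tz":0,"spin":0}]' >/dev/null
python3 -m creep '[{"grip":-1,"tx":-3,"ty":-0.2,"tz":0,"spin":0},{"grip":-1,"tx":-2.1,"ty":0,"tz":0,"spin":4},{"grip":-1,"tx":0,"ty":0,"tz":0,"spin":4},{"grip":-1,"tx":0,"ty":0,"tz":2.5,"spin":0},{"grip":-1,"tx":0,"ty":0,"tz":2.5,"spin":0},{"grip":-1,"tx":0,"ty":0,"tz":1.2,"spin":0},{"grip":-1,"tx":0,"ty":0,"tz":0.5,"spin":0},{"grip":-1,"tx":0,"ty":0,"tz":0,"spin":0}]'
python3 -c "
from h import *
rel((.532,.108,.0205),90)"
```

```text
clock: 6.03
tool_pos: [0.5305, 0.108, 0.0216]
eef_rot: [0.706, 0.708, -0.001, -0.0]
contact_force: [0.2, 0.6, -2.3]
opening: 0.134
finger_force: 20.0
clk 6.03 pos [0.5305 0.108  0.0216] yaw 90.19 tilt 0.12 F [ 0.2  0.6 -2.3] open 0.134 ff 20.0 q [-0.14  0.94 -0.25  1.94  0.64  0.34 -0.9 ]
tool cm [0.   0.15 0.11] spin 0.19
```

```bash
python3 -m creep '[{"grip":-1,"tx":0,"ty":0,"tz":0.1,"spin":0},{"grip":0,"tx":0,"ty":0,"tz":0,"spin":0},{"grip":0,"tx":0,"ty":0,"tz":0,"spin":0},{"grip":0,"tx":0,"ty":0,"tz":0,"spin":0},{"grip":0,"tx":0,"ty":0,"tz":-2,"spin":0},{"grip":0,"tx":0,"ty":0,"tz":-4,"spin":0},{"grip":0,"tx":0,"ty":0,"tz":-4,"spin":0},{"grip":0,"tx":0,"ty":0,"tz":0,"spin":7}]'
python3 -c "
from h import *
rel((.532,.108,.0205),0); snap('scene','s2'); tab('s2',.026); snap('side','d2');tab('d2',.026)
print(optics.get_calibration('wrist')['extrinsics'])"
```

```text
clock: 6.7
tool_pos: [0.5349, 0.1097, 0.1283]
eef_rot: [0.748, 0.663, 0.006, 0.002]
contact_force: [0.7, 0.3, -0.9]
opening: 0.503
finger_force: 0.0
clk 6.70 pos [0.5349 0.1097 0.1283] yaw 83.10 tilt 0.66 F [ 0.7  0.3 -0.9] open 0.503 ff 0.0 q [-0.07  0.76 -0.37  1.91  0.5   0.55 -0.89]
tool cm [-0.27 -0.38 10.77] spin 83.1
tab s2 134 ((530.4002075195312, 119.70801544189453), (46.42850875854492, 10.803414344787598), 89.79613494873047) z [0.0071 0.0223 0.0316]
tab d2 79 ((533.4368896484375, 120.82609558105469), (10.208251953125, 49.86322021484375), 2.7552623748779297) z [0.0071 0.0296 0.0314]
[[ 0.99273913 -0.12021     0.00431047 -0.5165368 ]
 [-0.11702299 -0.95688705  0.26584354  0.16033037]
 [-0.02783242 -0.26441771 -0.96400655  0.3224188 ]
 [ 0.          0.          0.          1.        ]]
```

```bash
python3 -m creep '[{"grip":1,"tx":0,"ty":0,"tz":0,"spin":-7},{"grip":1,"tx":0,"ty":0,"tz":0,"spin":-7},{"grip":1,"tx":0,"ty":0,"tz":0,"spin":-7},{"grip":1,"tx":0,"ty":0,"tz":0,"spin":-7},{"grip":1,"tx":0,"ty":0,"tz":0,"spin":-7},{"grip":1,"tx":0,"ty":0,"tz":0,"spin":-7},{"grip":1,"tx":0,"ty":0,"tz":0,"spin":-7},{"grip":1,"tx":0,"ty":0,"tz":0,"spin":-7}]' >/dev/null
python3 -m creep '[{"grip":1,"tx":0,"ty":0,"tz":0,"spin":-7},{"grip":1,"tx":0,"ty":0,"tz":0,"spin":-7},{"grip":1,"tx":0,"ty":0,"tz":0,"spin":-7},{"grip":1,"tx":0,"ty":0,"tz":0,"spin":-7},{"grip":1,"tx":0,"ty":0,"tz":0,"spin":-7},{"grip":1,"tx":0,"ty":0,"tz":0,"spin":-6},{"grip":1,"tx":0,"ty":0,"tz":0,"spin":0},{"grip":1,"tx":0,"ty":0,"tz":0,"spin":0}]' >/dev/null
python3 -c "
from h import *
snap('wrist','w3'); tab('w3',.026);rel((.531,.120,.011),180)"
```

```text
tab w3 1215 ((531.1024169921875, 121.9577407836914), (11.469816207885742, 48.72057342529297), 0.052027128636837006) z [0.007  0.0294 0.0311]
clk 8.18 pos [0.5308 0.1078 0.121 ] yaw -179.92 tilt 0.07 F [-0.9  0.1  0.2] open 1.001 ff 0.0 q [ 0.17  0.88 -0.81  1.9   0.91  0.78  0.42]
tool cm [-0.03  1.22 11.  ] spin 0.08
```

View pics/w3.png

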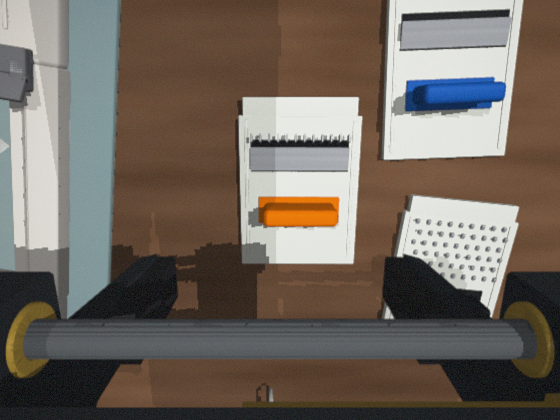

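The wrist view shows the tab at (299,212), square to the gripper, with the narrow end up (toward the robot). Now I regrasp across the tab's 50 mm so the plate can pivot.

```bash
python3 -m creep '[{"grip":0.5,"tx":0,"ty":1.3,"tz":2,"spin":0},{"grip":0.5,"tx":0,"ty":0,"tz":3,"spin":0},{"grip":0.5,"tx":0,"ty":0,"tz":3,"spin":0},{"grip":0.5,"tx":0,"ty":0,"tz":1.5,"spin":0},{"grip":0.5,"tx":0,"ty":0,"tz":1,"spin":0},{"grip":0.5,"tx":0,"ty":0,"tz":0,"spin":0},{"grip":0.5,"tx":0,"ty":0,"tz":0,"spin":0}]'
python3 -m creep '[{"grip":-1,"tx":0,"ty":0,"tz":0,"spin":0},{"grip":-1,"tx":0,"ty":0,"tz":0,"spin":0},{"grip":-1,"tx":0,"ty":0,"tz":0,"spin":0},{"grip":-1,"tx":0,"ty":0,"tz":0,"spin":0}]' 12
```

```text
clock: 8.77
tool_pos: [0.5312, 0.1213, 0.0169]
eef_rot: [-0.001, 1.0, -0.0, 0.0]
contact_force: [0.1, 0.2, 0.4]
opening: 0.753
finger_force: 0.0
clock: 9.1
tool_pos: [0.532, 0.1213, 0.0178]
eef_rot: [-0.001, 1.0, 0.0, 0.001]
contact_force: [-0.1, -0.4, 5.2]
opening: 0.566
finger_force: 12.0
```

```bash
python3 -m creep '[{"grip":-1,"tx":0,"ty":0,"tz":-2,"spin":0},{"grip":-1,"tx":0,"ty":0,"tz":-3,"spin":0},{"grip":-1,"tx":0,"ty":0,"tz":-4,"spin":0},{"grip":-1,"tx":0,"ty":0,"tz":-3,"spin":0},{"grip":-1,"tx":0,"ty":0,"tz":0,"spin":0},{"grip":-1,"tx":0,"ty":0,"tz":0,"spin":0},{"grip":-1,"tx":0,"ty":0,"tz":0,"spin":0}]' 12
cat >> h.py <<'E'
def plate(f,box,rad=.1):
    "tilt of the held plate: plane fit to white pixels near the tool"
    im,d,P=cloud(f); s=r.get_state(); hsv=cv2.cvtColor(im,cv2.COLOR_RGB2HSV); S,V=hsv[...,1],hsv[...,2]
    m=np.zeros(d.shape,bool); u0,v0,u1,v1=box; m[v0:v1,u0:u1]=1
    q=P-np.array(s['tool_pos']); m&=(d>0)&(S<50)&(V>170)&(abs(q[...,2])<.05)&(np.hypot(q[...,0],q[...,1])<rad)
    X=P[m]; best=0
    rng=np.random.default_rng(0)
    for _ in range(500):
        a=X[rng.choice(len(X),3,False)]; n=np.cross(a[1]-a[0],a[2]-a[0]); L=np.linalg.norm(n)
        if L<1e-7: continue
        n/=L
        k=abs((X-a[0])@n)<.002
        if k.sum()>best and abs(n[2])>.5: best=k.sum(); kk=k
    X=X[kk]; c=X.mean(0); n=np.linalg.svd(X-c,full_matrices=False)[2][2]; n*=np.sign(n[2])
    rc=cv2.minAreaRect(np.float32(X[:,:2]*1000)); print(f,'inl',best,'n',n.round(3),'c',c.round(4),'rect',rc,'zrange',X[:,2].min().round(4),X[:,2].max().round(4))
    return n,c
E
python3 -c "
from h import *
rel((0,0,0),171); snap('side','d4',(180,120,420,300),3); snap('wrist','w4')
plate('w4',(0,0,560,265)); plate('d4',(180,120,420,300))"
```

```text
clock: 9.68
tool_pos: [0.5308, 0.1202, 0.1361]
eef_rot: [-0.001, 1.0, -0.001, -0.0]
contact_force: [0.3, -0.5, -1.0]
opening: 0.564
finger_force: 12.0
clk 9.68 pos [0.5308 0.1202 0.1361] yaw -179.86 tilt 0.09 F [ 0.3 -0.5 -1. ] open 0.564 ff 12.0 q [ 0.16  0.86 -0.82  1.88  0.87  0.81  0.43]
tool cm [ 53.1  -11.87  13.67] spin 9.14
w4 inl 23311 n [-0.002 -0.     1.   ] c [0.484  0.121  0.1242] rect ((489.379150390625, 120.3983154296875), (73.51506805419922, 84.04966735839844), 0.14668360352516174) zrange 0.1224 0.1267
d4 inl 661 n [-0.004  0.001  1.   ] c [0.493  0.1094 0.1247] rect ((514.0523071289062, 120.16140747070312), (118.36074829101562, 84.42681121826172), 0.7043747305870056) zrange 0.1229 0.127
```

View pics/d4.png

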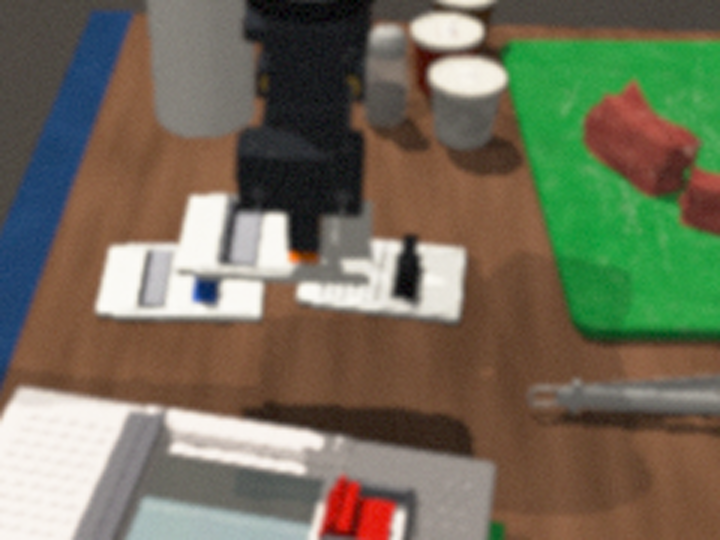

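The crop shows the plate held level, with the teeth at (243,235) and the tab between the fingers at (303,258). Next I lower to 20 mm above the table and loosen the grip so the narrow end can droop about 15°.

```bash
python3 -m creep '[{"grip":-1,"tx":0,"ty":0,"tz":3.5,"spin":0},{"grip":-1,"tx":0,"ty":0,"tz":3.5,"spin":0},{"grip":-1,"tx":0,"ty":0,"tz":2.8,"spin":0},{"grip":-1,"tx":0,"ty":0,"tz":0,"spin":0},{"grip":-1,"tx":0,"ty":0,"tz":0,"spin":0}]' 12
python3 -m creep '[{"grip":-1,"tx":0,"ty":0,"tz":0,"spin":0},{"grip":-1,"tx":0,"ty":0,"tz":0,"spin":0},{"grip":-1,"tx":0,"ty":0,"tz":0,"spin":0},{"grip":-1,"tx":0,"ty":0,"tz":0,"spin":0}]' 3
python3 -c "
from h import *
snap('wrist','w5')
plate('w5',(0,0,560,265))"
```

```text
clock: 10.2
tool_pos: [0.5296, 0.1207, 0.037]
eef_rot: [-0.002, 1.0, -0.001, -0.002]
contact_force: [-0.1, 1.2, -0.9]
opening: 0.57
finger_force: 12.0
clock: 10.53
tool_pos: [0.532, 0.1213, 0.04]
eef_rot: [-0.001, 1.0, 0.0, 0.001]
contact_force: [0.5, -0.3, -1.2]
opening: 0.566
finger_force: 3.0
w5 inl 24104 n [-0.011 -0.005  1.   ] c [0.4861 0.1227 0.0284] rect ((490.966064453125, 121.60212707519531), (73.4620361328125, 83.96968841552734), 0.16065697371959686) zrange 0.0258 0.0311
```

```bash
python3 -m creep '[{"grip":-1,"tx":0,"ty":0,"tz":-3,"spin":0},{"grip":-1,"tx":0,"ty":0,"tz":-4,"spin":0},{"grip":-1,"tx":0,"ty":0,"tz":-4,"spin":4},{"grip":-1,"tx":0,"ty":0,"tz":-1,"spin":5},{"grip":-1,"tx":-0.6,"ty":-3.5,"tz":0,"spin":0},{"grip":-1,"tx":-0.6,"ty":-4,"tz":0,"spin":0},{"grip":-1,"tx":-0.6,"ty":-4,"tz":0,"spin":0},{"grip":-1,"tx":-0.6,"ty":-4,"tz":0,"spin":0}]' 12 >/dev/null
python3 -m creep '[{"grip":-1,"tx":0,"ty":-3.7,"tz":0,"spin":0},{"grip":-1,"tx":0,"ty":0,"tz":0,"spin":0},{"grip":-1,"tx":0,"ty":0,"tz":0,"spin":0},{"grip":-1,"tx":0,"ty":0,"tz":0,"spin":0}]'
python3 - <<'E'
from h import *
rel((.5256,-.0723,.16),171.1); snap('wrist','w6'); snap('side','d6'); snap('scene','s6')
plate('w6',(0,0,560,265)); plate('d6',(0,0,560,420)); 
for f in('w6','s6','d6'):
    im,d,P=cloud(f); hsv=cv2.cvtColor(im,cv2.COLOR_RGB2HSV); H,S,V=[hsv[...,i].astype(int) for i in range(3)]; z=P[...,2]
    red=(d>0)&(d<1.2)&((H<6)|(H>174))&(S>180)&(V>100)&(z>.08)&(z<.11)&(abs(P[...,1])<.15)
    g=(d>0)&(S<70)&(V>60)&(V<170)&(abs(z-.093)<.003)&(np.hypot(P[...,0]-.44,P[...,1]+.06)<.07)
    for n,m in(('red',red),('lip',g)):
        if m.sum()>30: print(f,n,m.sum(),cv2.minAreaRect(np.float32(P[m][:,:2]*1000)),np.median(z[m]),z[m].max())
a=cv2.imread('pics/w6.png'); b=cv2.imread('pics/d6.png')
cv2.imwrite('pics/c6.png',np.hstack([cv2.resize(a,(400,300)),cv2.resize(b[180:360,130:370],(400,300))]))
E
```

```text
clock: 11.58
tool_pos: [0.5256, -0.0717, 0.1593]
eef_rot: [0.077, 0.997, 0.001, 0.001]
contact_force: [0.8, 0.8, -0.9]
opening: 0.561
finger_force: 12.0
clk 11.58 pos [ 0.5256 -0.0717  0.1593] yaw 171.16 tilt 0.08 F [ 0.8  0.8 -0.9] open 0.561 ff 12.0 q [ 0.53  0.81 -0.83  1.91  0.83  0.81  0.65]
tool cm [-0.01 -0.06 -0.07] spin 0.06
w6 inl 22124 n [-0.006 -0.     1.   ] c [ 0.4796 -0.0642  0.1476] rect ((485.17547607421875, -64.97953796386719), (84.37713623046875, 73.68163299560547), 81.14915466308594) zrange 0.1453 0.1499
d6 inl 657 n [-0.004  0.004  1.   ] c [ 0.4873 -0.0904  0.1475] rect ((503.3509826660156, -90.2369384765625), (53.76428985595703, 125.75130462646484), 70.20716857910156) zrange 0.1456 0.1497
w6 lip 316 ((437.013916015625, -58.15885543823242), (103.25237274169922, 16.309606552124023), 81.20527648925781) 0.09035010264936272 0.0921543426456985
d6 lip 106 ((444.6350402832031, -84.09231567382812), (55.78050231933594, 14.581119537353516), 75.48823547363281) 0.09132959122278515 0.09400125262227481
```

View pics/c6.png

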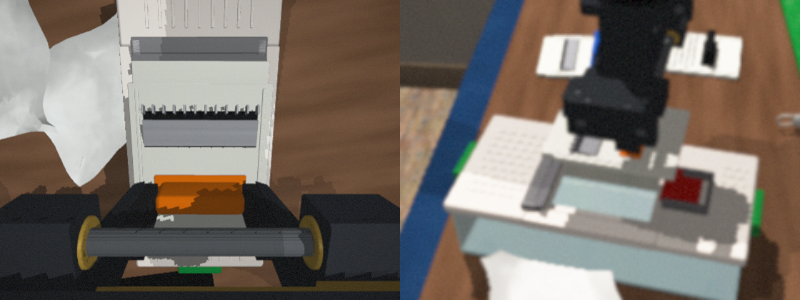

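The left panel shows the plate aligned with the bay and the lip at (200,48). The right panel shows the plate over the bay, its wide end above the catch at (685,190). I'll move 12 mm toward the catch and rest the wide end on the catch top to tilt the plate.

```bash
python3 -m creep '[{"grip":-1,"tx":-1.2,"ty":-0.1,"tz":1.5,"spin":0},{"grip":-1,"tx":0,"ty":0,"tz":1.7,"spin":0},{"grip":-1,"tx":0,"ty":0,"tz":0,"spin":0},{"grip":-1,"tx":0,"ty":0,"tz":0,"spin":0}]' 12 
python3 -m creep '[{"grip":-1,"tx":0,"ty":0,"tz":0.2,"spin":0},{"grip":-1,"tx":0,"ty":0,"tz":0.2,"spin":0},{"grip":-1,"tx":0,"ty":0,"tz":0.2,"spin":0},{"grip":-1,"tx":0,"ty":0,"tz":0.2,"spin":0},{"grip":-1,"tx":0,"ty":0,"tz":0,"spin":0}]' 4
python3 -m creep '[{"grip":-1,"tx":0,"ty":0,"tz":0.2,"spin":0},{"grip":-1,"tx":0,"ty":0,"tz":0.2,"spin":0},{"grip":-1,"tx":0,"ty":0,"tz":0,"spin":0},{"grip":-1,"tx":0,"ty":0,"tz":0,"spin":0}]'
python3 -c "
from h import *
rel((.5256,-.0723,.1135),171.1); snap('wrist','w7'); plate('w7',(0,0,560,265))"
```

```text
clock: 12.07
tool_pos: [0.5366, -0.0739, 0.1264]
eef_rot: [0.076, 0.997, 0.0, -0.001]
contact_force: [-0.7, 0.2, -1.7]
opening: 0.565
finger_force: 12.0
clock: 12.48
tool_pos: [0.537, -0.0751, 0.1187]
eef_rot: [0.077, 0.997, -0.0, -0.0]
contact_force: [-0.1, 0.0, -1.7]
opening: 0.568
finger_force: 4.0
clock: 12.82
tool_pos: [0.5366, -0.0752, 0.1146]
eef_rot: [0.077, 0.997, -0.0, -0.0]
contact_force: [-1.5, 0.0, 0.2]
opening: 0.566
finger_force: 4.0
clk 12.82 pos [ 0.5366 -0.0752  0.1146] yaw 171.17 tilt 0.06 F [-1.5  0.   0.2] open 0.566 ff 4.0 q [ 0.5   0.88 -0.77  1.9   0.9   0.76  0.61]
tool cm [1.13 0.11 0.11] spin 0.07
w7 inl 19305 n [-0.207  0.031  0.978] c [ 0.4956 -0.0684  0.0944] rect ((493.33233642578125, -67.16340637207031), (115.03182983398438, 81.74866485595703), 82.17781829833984) zrange 0.083 0.1038
```

Measured tilt is 12.1°. I'll press slightly more, lock the grip, and bring the tip to the slot mouth.

```bash
python3 -m creep '[{"grip":-1,"tx":0,"ty":0,"tz":0.1,"spin":0},{"grip":-1,"tx":0,"ty":0,"tz":0,"spin":0}]' 4 >/dev/null
python3 -m creep '[{"grip":-1,"tx":0,"ty":0,"tz":0,"spin":0},{"grip":-1,"tx":0,"ty":0,"tz":0,"spin":0},{"grip":-1,"tx":0,"ty":0,"tz":-0.4,"spin":0},{"grip":-1,"tx":0.7,"ty":0.1,"tz":0,"spin":0},{"grip":-1,"tx":0.6,"ty":0,"tz":0,"spin":0},{"grip":-1,"tx":0,"ty":0,"tz":0,"spin":0},{"grip":-1,"tx":0,"ty":0,"tz":0,"spin":0}]' 20
cat >> h.py <<'E'
C=np.array([.4962,-.0677]); ex=np.array([.988,-.1547]); ey=np.array([.1547,.988])
def tip(f):
    n,c=plate(f,(0,0,560,265)); p=c-.006*n; s=r.get_state(); T=np.array(s['tool_pos'])
    t=np.degrees(np.arcsin(-n[:2]@ex)); tx=(T[:2]-C)@ex*1000
    b=np.radians(t); v=np.array([-78*np.cos(b)+24*np.sin(b),-78*np.sin(b)-24*np.cos(b)])
    print('tilt %.1f toolx %.1f y %.1f z %.1f tip x %.1f z %.1f'%(t,tx,(T[:2]-C)@ey*1000,T[2]*1000,tx+v[0],T[2]*1000+6+v[1]), 'plane tip z', (p[2]-(n[:2]@(C+ex*(tx+v[0])/1000-p[:2]))/n[2])*1000,'roll/y',n[:2]@ey)
E
python3 -c "
from h import *
rel((.5256,-.0723,.1135),171.1); snap('wrist','w8'); tip('w8'); snap('side','d8',(200,230,350,340),5)"
```

```text
clock: 13.62
tool_pos: [0.5241, -0.0722, 0.1178]
eef_rot: [0.077, 0.997, -0.0, -0.0]
contact_force: [0.5, 0.5, -1.4]
opening: 0.564
finger_force: 20.0
clk 13.62 pos [ 0.5241 -0.0722  0.1178] yaw 171.20 tilt 0.02 F [ 0.5  0.5 -1.4] open 0.564 ff 20.0 q [ 0.5   0.86 -0.77  1.94  0.91  0.74  0.58]
tool cm [-0.15  0.02  0.43] spin 0.1
w8 inl 19013 n [-0.242  0.037  0.969] c [ 0.484  -0.0658  0.0962] rect ((474.3452453613281, -56.70106887817383), (98.6810073852539, 95.99351501464844), 80.84745025634766) zrange 0.0805 0.1068
tilt 14.2 toolx 28.6 y -0.1 z 117.8 tip x -41.1 z 81.4 plane tip z 82.69258824667891 roll/y -0.0006450952666717986
```

View pics/d8.png

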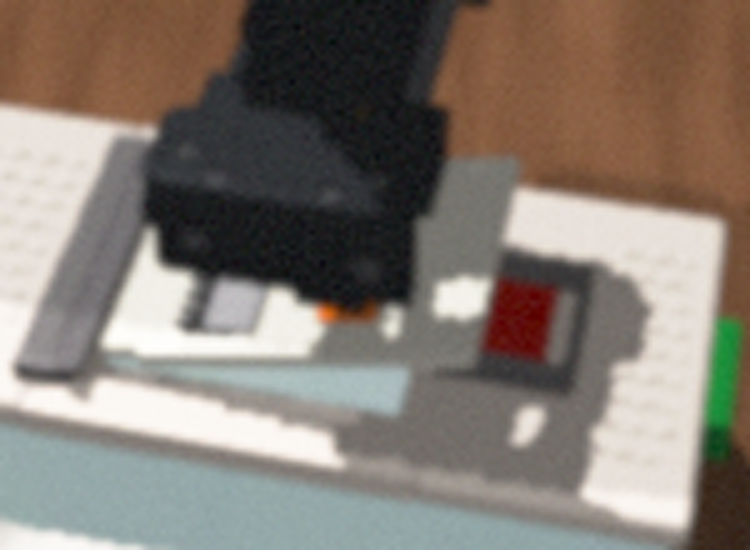

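View pics/w8.png

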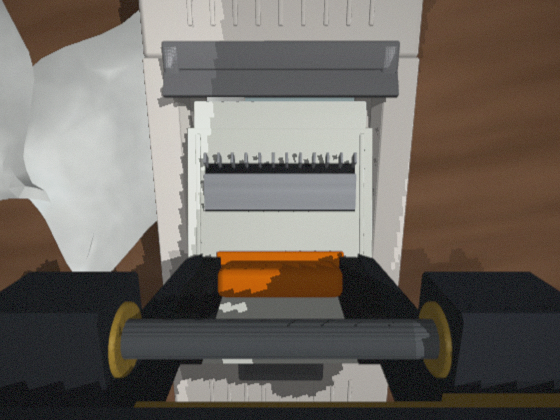

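The side crop shows the plate tilted, its tip just in front of the lip at (110,350). The wrist view shows the tongue (195–368) centred under the lip (162–399). Next I lower and feed in gently.

```bash
python3 -m creep '[{"grip":-1,"tx":0,"ty":0,"tz":0.3,"spin":0},{"grip":-1,"tx":0.3,"ty":0,"tz":0,"spin":0},{"grip":-1,"tx":0.3,"ty":0,"tz":0,"spin":0},{"grip":-1,"tx":0.3,"ty":0,"tz":0,"spin":0},{"grip":-1,"tx":0,"ty":0,"tz":0,"spin":0}]' 20
python3 -m creep '[{"grip":-1,"tx":0.2,"ty":0,"tz":0,"spin":0},{"grip":-1,"tx":0.2,"ty":0,"tz":0,"spin":0},{"grip":-1,"tx":0,"ty":0,"tz":0,"spin":0}]'
python3 -m creep '[{"grip":-1,"tx":0.2,"ty":0,"tz":0,"spin":0},{"grip":-1,"tx":0,"ty":0,"tz":0,"spin":0}]'
python3 -c "
from h import *
rel((.5256,-.0723,.1135),171.1); snap('wrist','w9'); tip('w9')"
```

```text
clock: 14.13
tool_pos: [0.5146, -0.0707, 0.1146]
eef_rot: [0.077, 0.997, -0.0, -0.0]
contact_force: [1.0, -0.5, -2.2]
opening: 0.563
finger_force: 20.0
clock: 14.38
tool_pos: [0.5113, -0.0701, 0.1147]
eef_rot: [0.077, 0.997, -0.0, -0.0]
contact_force: [-0.6, 0.6, -2.4]
opening: 0.561
finger_force: 20.0
clock: 14.55
tool_pos: [0.5096, -0.0698, 0.1147]
eef_rot: [0.077, 0.997, 0.0, 0.0]
contact_force: [0.2, 0.9, -2.1]
opening: 0.561
finger_force: 20.0
clk 14.55 pos [ 0.5096 -0.0698  0.1147] yaw 171.17 tilt 0.02 F [ 0.2  0.9 -2.1] open 0.561 ff 20.0 q [ 0.49  0.85 -0.76  1.99  0.94  0.7   0.55]
tool cm [-1.62  0.    0.12] spin 0.07
w9 inl 18827 n [-0.22   0.031  0.975] c [ 0.4617 -0.0629  0.0913] rect ((458.3502197265625, -62.01091003417969), (122.32908630371094, 96.07413482666016), 81.12501525878906) zrange 0.0799 0.103
tilt 12.8 toolx 13.6 y -0.0 z 114.7 tip x -57.1 z 80.0 plane tip z 80.11273110335301 roll/y -0.003639459784737633
```

```bash
python3 -m creep '[{"grip":-1,"tx":0,"ty":0,"tz":0.15,"spin":0},{"grip":-1,"tx":0,"ty":0,"tz":0,"spin":0}]' 20
python3 -m creep '[{"grip":-1,"tx":0,"ty":0,"tz":0.15,"spin":0},{"grip":-1,"tx":0,"ty":0,"tz":0,"spin":0}]'
python3 -m creep '[{"grip":-1,"tx":0.1,"ty":0,"tz":0,"spin":0},{"grip":-1,"tx":0.1,"ty":0,"tz":0,"spin":0},{"grip":-1,"tx":0,"ty":0,"tz":0,"spin":0}]'
python3 -c "
from h import *
rel((.5256,-.0723,.1135),171.1); snap('wrist','w10'); tip('w10')"
```

```text
clock: 14.77
tool_pos: [0.5094, -0.07, 0.113]
eef_rot: [0.077, 0.997, -0.0, -0.0]
contact_force: [-0.1, -0.8, -1.4]
opening: 0.563
finger_force: 20.0
clock: 14.93
tool_pos: [0.5096, -0.0699, 0.1115]
eef_rot: [0.077, 0.997, -0.0, -0.0]
contact_force: [0.6, -0.3, -2.0]
opening: 0.563
finger_force: 20.0
clock: 15.18
tool_pos: [0.5074, -0.0695, 0.1117]
eef_rot: [0.077, 0.997, -0.0, -0.0]
contact_force: [-0.3, -0.1, -0.5]
opening: 0.566
finger_force: 20.0
clk 15.18 pos [ 0.5074 -0.0695  0.1117] yaw 171.18 tilt 0.02 F [-0.3 -0.1 -0.5] open 0.566 ff 20.0 q [ 0.49  0.85 -0.76  1.99  0.94  0.69  0.53]
tool cm [-1.85  0.   -0.18] spin 0.08
w10 inl 18656 n [-0.191  0.034  0.981] c [ 0.4588 -0.062   0.0895] rect ((456.513427734375, -60.56732177734375), (122.97178649902344, 95.65188598632812), 80.92816925048828) zrange 0.0798 0.1003
tilt 11.2 toolx 11.4 y -0.1 z 111.7 tip x -60.5 z 79.1 plane tip z 78.95527185924873 roll/y 0.004221878947195274
```

```bash
for i in 1; do :; done; python3 -m creep '[{"grip":-1,"tx":0.1,"ty":0,"tz":0,"spin":0},{"grip":-1,"tx":0.1,"ty":0,"tz":0,"spin":0},{"grip":-1,"tx":0,"ty":0,"tz":0,"spin":0}]' 20
python3 -m creep '[{"grip":-1,"tx":0.1,"ty":0,"tz":0,"spin":0},{"grip":-1,"tx":0,"ty":0,"tz":0,"spin":0}]'
python3 -c "
from h import *
rel((.5256,-.0723,.1135),171.1); snap('wrist','w11'); tip('w11')"
```

```text
clock: 15.48
tool_pos: [0.5061, -0.0693, 0.1119]
eef_rot: [0.077, 0.997, -0.0, 0.001]
contact_force: [1.3, -1.0, -0.7]
opening: 0.565
finger_force: 20.0
clock: 15.65
tool_pos: [0.506, -0.0692, 0.1122]
eef_rot: [0.077, 0.997, 0.0, 0.001]
contact_force: [2.9, -0.2, -0.3]
opening: 0.564
finger_force: 20.0
clk 15.65 pos [ 0.506  -0.0692  0.1122] yaw 171.15 tilt 0.15 F [ 2.9 -0.2 -0.3] open 0.564 ff 20.0 q [ 0.49  0.85 -0.75  2.    0.95  0.69  0.53]
tool cm [-1.99  0.   -0.13] spin 0.05
w11 inl 18774 n [-0.197  0.036  0.98 ] c [ 0.4569 -0.0614  0.0895] rect ((455.196533203125, -60.674659729003906), (124.07061767578125, 95.965576171875), 80.8775634765625) zrange 0.08 0.1007
tilt 11.6 toolx 9.9 y 0.0 z 112.2 tip x -61.7 z 79.0 plane tip z 78.89271035549814 roll/y 0.005247223822408791
```

The tip has met the stop: 2.9 N at tip x ≈ -62, which matches home. Swinging down along the arc now, keeping a light push toward the lip.

```bash
python3 -m creep '[{"grip":-1,"tx":-0.05,"ty":0,"tz":0.2,"spin":0},{"grip":-1,"tx":-0.05,"ty":0,"tz":0.2,"spin":0},{"grip":-1,"tx":0,"ty":0,"tz":0,"spin":0}]' 20
python3 -m creep '[{"grip":-1,"tx":-0.05,"ty":0,"tz":0.2,"spin":0},{"grip":-1,"tx":-0.05,"ty":0,"tz":0.2,"spin":0},{"grip":-1,"tx":0,"ty":0,"tz":0,"spin":0}]'
python3 -c "
from h import *
rel((.5256,-.0723,.1135),171.1); snap('wrist','w12'); tip('w12')"
```

```text
clock: 15.95
tool_pos: [0.5078, -0.0694, 0.1082]
eef_rot: [0.077, 0.997, 0.0, 0.002]
contact_force: [5.4, -1.6, 4.4]
opening: 0.565
finger_force: 20.0
clock: 16.2
tool_pos: [0.5092, -0.0696, 0.1043]
eef_rot: [0.077, 0.997, 0.0, 0.002]
contact_force: [5.7, -2.2, 4.7]
opening: 0.564
finger_force: 20.0
clk 16.20 pos [ 0.5092 -0.0696  0.1043] yaw 171.12 tilt 0.26 F [ 5.7 -2.2  4.7] open 0.564 ff 20.0 q [ 0.48  0.86 -0.74  2.    0.97  0.67  0.52]
tool cm [-1.67 -0.02 -0.91] spin 0.02
w12 inl 20621 n [-0.115  0.018  0.993] c [ 0.4577 -0.0618  0.0864] rect ((457.7018127441406, -61.61961364746094), (125.19760131835938, 95.84320068359375), 80.96505737304688) zrange 0.08 0.0939
tilt 6.7 toolx 13.1 y 0.2 z 104.3 tip x -61.6 z 77.4 plane tip z 77.72594825900595 roll/y -0.00010635698873131421
```

```bash
python3 -m creep '[{"grip":-1,"tx":-0.1,"ty":0,"tz":0.2,"spin":0},{"grip":-1,"tx":-0.05,"ty":0,"tz":0.2,"spin":0},{"grip":-1,"tx":0,"ty":0,"tz":0,"spin":0}]' 25
python3 -m creep '[{"grip":-1,"tx":-0.05,"ty":0,"tz":0.2,"spin":0},{"grip":-1,"tx":0,"ty":0,"tz":0,"spin":0}]'
python3 -c "
from h import *
rel((.5256,-.0723,.1135),171.1); snap('wrist','w13'); tip('w13')"
```

```text
clock: 16.5
tool_pos: [0.5104, -0.0696, 0.1006]
eef_rot: [0.077, 0.997, 0.0, 0.002]
contact_force: [5.7, -2.3, 5.9]
opening: 0.564
finger_force: 25.0
clock: 16.67
tool_pos: [0.511, -0.0697, 0.0986]
eef_rot: [0.077, 0.997, 0.0, 0.002]
contact_force: [5.5, -2.4, 4.5]
opening: 0.56
finger_force: 25.0
clk 16.67 pos [ 0.511  -0.0697  0.0986] yaw 171.13 tilt 0.26 F [ 5.5 -2.4  4.5] open 0.560 ff 25.0 q [ 0.48  0.87 -0.73  2.    0.98  0.67  0.51]
tool cm [-1.49 -0.03 -1.48] spin 0.03
w13 inl 23090 n [-0.057  0.011  0.998] c [ 0.4587 -0.0606  0.0842] rect ((459.460693359375, -61.66014099121094), (125.69062042236328, 95.63275146484375), 81.00375366210938) zrange 0.0801 0.0886
tilt 3.3 toolx 14.9 y 0.3 z 98.7 tip x -61.6 z 76.2 plane tip z 76.82960141188966 roll/y 0.0017674744754651432
```

```bash
python3 -m creep '[{"grip":-1,"tx":-0.05,"ty":0,"tz":0.15,"spin":0},{"grip":-1,"tx":0,"ty":0,"tz":0.15,"spin":0},{"grip":-1,"tx":0,"ty":0,"tz":0,"spin":0}]' 30
python3 -m creep '[{"grip":-1,"tx":0,"ty":0,"tz":0.15,"spin":0},{"grip":-1,"tx":0,"ty":0,"tz":0,"spin":0}]'
python3 -c "
from h import *
rel((.5256,-.0723,.1135),171.1); snap('wrist','w14'); tip('w14')"
```

```text
clock: 16.97
tool_pos: [0.5117, -0.0699, 0.0957]
eef_rot: [0.077, 0.997, 0.0, 0.002]
contact_force: [5.3, -2.0, 5.3]
opening: 0.564
finger_force: 30.0
clock: 17.13
tool_pos: [0.512, -0.0699, 0.0943]
eef_rot: [0.077, 0.997, 0.0, 0.003]
contact_force: [6.1, -2.9, 6.4]
opening: 0.563
finger_force: 30.0
clk 17.13 pos [ 0.512  -0.0699  0.0943] yaw 171.11 tilt 0.32 F [ 6.1 -2.9  6.4] open 0.563 ff 30.0 q [ 0.47  0.88 -0.73  2.    0.99  0.66  0.5 ]
tool cm [-1.39 -0.03 -1.91] spin 0.01
w14 inl 30756 n [-0.008 -0.     1.   ] c [ 0.4656 -0.0636  0.0827] rect ((462.771728515625, -62.255340576171875), (126.24109649658203, 100.16401672363281), 81.1939697265625) zrange 0.0802 0.085
tilt 0.4 toolx 16.0 y 0.2 z 94.3 tip x -61.8 z 75.7 plane tip z 76.43464150276586 roll/y -0.0014529741867064115
```

```bash
python3 -m creep '[{"grip":-1,"tx":0,"ty":0,"tz":0.1,"spin":0},{"grip":-1,"tx":0,"ty":0,"tz":0,"spin":0}]' 40
python3 -m creep '[{"grip":-1,"tx":0,"ty":0,"tz":0.1,"spin":0},{"grip":-1,"tx":0,"ty":0,"tz":0,"spin":0}]'
python3 -c "
from h import *
snap('wrist','w15'); tip('w15'); snap('side','d15',(200,230,350,340),5)"
```

```text
clock: 17.35
tool_pos: [0.5123, -0.07, 0.0933]
eef_rot: [0.078, 0.997, 0.0, 0.003]
contact_force: [7.1, -2.0, 5.8]
opening: 0.561
finger_force: 40.0
clock: 17.52
tool_pos: [0.5123, -0.0699, 0.0929]
eef_rot: [0.077, 0.997, -0.0, 0.003]
contact_force: [5.9, -2.6, 12.3]
opening: 0.559
finger_force: 40.0
w15 inl 31021 n [ 0.001 -0.002  1.   ] c [ 0.4661 -0.064   0.0823] rect ((462.9383850097656, -62.35334014892578), (126.33422088623047, 99.8892822265625), 81.26993560791016) zrange 0.0797 0.0847
tilt -0.1 toolx 16.3 y 0.2 z 92.9 tip x -61.7 z 75.1 plane tip z 76.39035649883829 roll/y -0.0016044105801248639
```

View pics/d15.png

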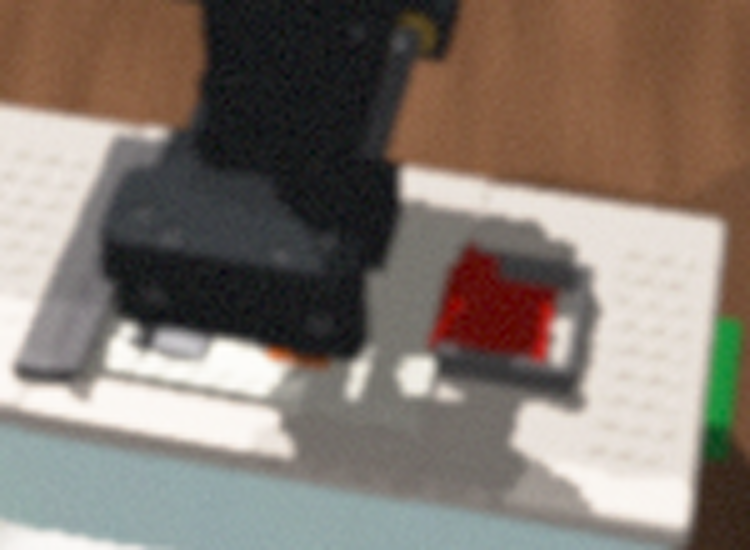

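The plate lies flush (tilt -0.1°) and the red catch is out over its wide end at (440,330). I'll relieve the press, release and retreat straight up.

```bash
python3 -m creep '[{"grip":-1,"tx":-0.1,"ty":0,"tz":-0.15,"spin":0},{"grip":-1,"tx":0,"ty":0,"tz":0,"spin":0},{"grip":0.6,"tx":0,"ty":0,"tz":0,"spin":0},{"grip":0.6,"tx":0,"ty":0,"tz":0,"spin":0},{"grip":0.6,"tx":0,"ty":0,"tz":0,"spin":0},{"grip":0.6,"tx":0,"ty":0,"tz":0,"spin":0}]' 10
python3 -m creep '[{"grip":0.6,"tx":0,"ty":0,"tz":-1,"spin":0},{"grip":0.6,"tx":0,"ty":0,"tz":-2,"spin":0},{"grip":0.6,"tx":0,"ty":0,"tz":-3,"spin":0},{"grip":0.6,"tx":-2,"ty":0,"tz":-4,"spin":0},{"grip":0.6,"tx":-3,"ty":0,"tz":-4,"spin":0},{"grip":0.6,"tx":-3,"ty":0,"tz":-2,"spin":0},{"grip":0.6,"tx":0,"ty":0,"tz":0,"spin":0}]'
python3 - <<'E'
from h import *
snap('wrist','w16'); snap('side','d16'); 
for f in('w16','d16'):
    im,d,P=cloud(f); hsv=cv2.cvtColor(im,cv2.COLOR_RGB2HSV); H,S,V=[hsv[...,i].astype(int) for i in range(3)]; z=P[...,2]
    X=(P[...,:2]-C)@ex*1000; Y=(P[...,:2]-C)@ey*1000
    for a,b in((-45,-35),(30,40),(45,53)):
        m=(d>0)&(S<60)&(X>a)&(X<b)&(abs(Y)<38); print(f,(a,b),m.sum(),np.median(z[m]).round(4))
    m=(d>0)&((H<6)|(H>174))&(S>150)&(V>60)&(X>45)&(X<95)&(abs(Y)<25)&(z>.075); print('red x',np.percentile(X[m],[1,50,99]).round(1) if m.any() else None)
    m=(d>0)&(S<30)&(V>150)&(abs(z-.082)<.004)&((abs(Y)>46)|(X<-80))&(abs(Y)<62)&(abs(X)<140); print('deck z',np.median(z[m]))
a=cv2.imread('pics/w16.png'); b=cv2.imread('pics/d16.png')
cv2.imwrite('pics/c16.png',np.hstack([cv2.resize(a,(400,300)),cv2.resize(b[230:350,190:350],(400,300))]))
E
```

```text
clock: 18.12
tool_pos: [0.5089, -0.0698, 0.0923]
eef_rot: [0.077, 0.997, -0.0, -0.001]
contact_force: [0.2, 0.1, -0.4]
opening: 0.798
finger_force: 0.0
clock: 18.7
tool_pos: [0.59, -0.0811, 0.2491]
eef_rot: [0.079, 0.997, 0.002, 0.007]
contact_force: [1.1, -0.5, 0.5]
opening: 0.799
finger_force: 0.0
w16 (-45, -35) 1440 0.0824
w16 (30, 40) 1180 0.0823
w16 (45, 53) 901 0.0823
red x [55.7 70.7 90.9]
deck z 0.08228364504801357
d16 (-45, -35) 241 0.0825
d16 (30, 40) 224 0.0822
d16 (45, 53) 189 0.0823
red x [58.6 73.8 91.6]
deck z 0.08209727661238007
```

View pics/c16.png

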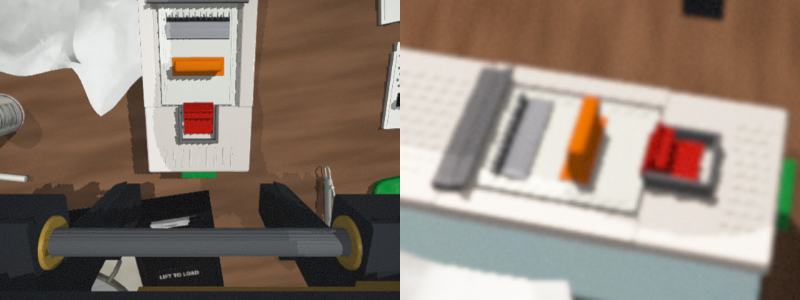

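Both views show the insert flush with the deck from end to end and the catch at (197,118) closed over its end. The gripper is clear, so I'm handing in.

```bash
python3 -c "
from plant import workorder
print(workorder.finish_job())"
```

```text
the job is handed in; nothing more can be done
None
```

The julienne insert is seated flush in the bay with its narrow end home under the lip and the red catch closed over its other end. I left the other two inserts untouched, released the gripper clear, and handed the job in about 19 s into the 45 s limit; no verdict came back.

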